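Lock the gas cartridge of a portable stove

ROBOT

A 6-joint arm with a two-finger parallel gripper is mounted at the origin on the work surface. World frame = base frame: x ahead of the robot, y to its left, z up, the work surface at z = 0. Lengths are in mm, angles in degrees, forces in N, time in s.
With the tool pointing down it reaches from about 325 to 775 mm from the base axis. Payload 9.3 kg.
Tool frame: the origin (TCP) lies on the centre line of the jaws, within the pads' length; the fingertips stand tips_ahead ahead of it and the grasp point (between the pads) lies 11 mm behind it (tips_ahead is the distance from the TCP to the fingertips, in mm); y points along the fingers, z is the direction in which the jaws open and shut, and the axes are right-handed (so a half turn about y gives the same grasp; the last joint's range is limited). The gripper opens to 85 mm and grips with 20 to 120 N. Pads are 22 mm wide; open, the fingers measure 114 mm over their backs; the gripper's body (76 mm by 85 mm) begins 54 mm behind the grasp point. The pads swing forward as they close: fully open they stand 13 mm farther back than shut.
Start: joints at [56.86, 14.817, 1.232, 76.415, 0, 81.257], TCP at [227.178, 500.886, 239.279] pointing down, gripper open.
Joint ranges: [-174.27, 174.27], [-52.1, 104.24], [-59.71, 78.15], [-110.17, 111.67], [-87.03, 83.33], [-180, 180]. Speed limits (degrees/s): [127.2, 127.2, 159.86, 180, 180, 180].

INTERFACE

Orientations are given as a 3x3 rotation matrix whose columns are the frame's x, y, z axes.
In Python, from station import * gives the robot as it stands.
- The arm moves only by the shell command python3 -m pendant 'ROWS'. ROWS is a JSON object of lists of equal length, an entry for each row: "grip": the opening, from 0 (shut) to 1 (fully open); "dp": the shift along the world's x, y, z in m, a list of three; "yaw": the turn about the world's z in rad. In form: {"grip": [grip, ...], "dp": [[tx, ty, tz], ...], "yaw": [yaw, ...]}. A call has 1 to 10 rows; each row is the pose to reach, as a shift and turn from the pose commanded when the call began; what a row does not reach only later rows make up. A row lasts 1/12 s, in which the tool goes at most 41.7 mm and 7.16 degrees, less where a joint would pass 70% of its speed; a pose out of reach is approached as far as the arm can. A call with a gripper value outside its range is refused whole. The fingers move at their own pace and stop on an object; the grip force is fixed at half the most. Time passes only in rows, so rows that repeat a pose let the fingers close. It gives the time, the measured TCP pose, the force and the opening at its end, in the units of the state.
- get_obs(): the state, without advancing time (a new reading comes with each control period).
- camera(name): name is "side" or "top"; returns the picture (420x560x3 uint8, blue, green, red); there is no depth.
- calibration(name): a dict with "vfov" (degrees; the focal length in pixels is half the picture's height over the tangent of half this angle, whatever the lens; pixels are square), "cx", "cy" (the principal point, pixels), "origin" and "orientation" of the camera in the world. Camera axes: x right, y up, looking along -z (the intrinsics and any distortion apply to the point x, -y, -z); pixel columns grow to the right and rows downward; lengths in mm; the calibration is good to about 2 mm. A picture is of the moment at which its call begins. calibration takes no time and is no camera call.
- hand_in(): hands the job in, once; it reports no verdict.
The state is a dict: "clock": time; "qpos": joint angles; "joint_velocities": joint speeds; "effort": joint torques, N m; "tcp_pos": TCP position; "tcp_rot": TCP orientation; "ft_force": force on the tool from outside, world axes, zero at the start; "torque": the same for the moment, N m; "finger_gap": finger opening in mm.
Only numpy, scipy, OpenCV 4.12 (cv2) and the standard library are available. Lean on these libraries where they do the work, as an engineer would, in place of code of your own. Each camera call takes 0.05 s, during which the arm holds its last target. There are 200 camera calls.

TASK

Get the portable gas stove ready to light: push its raised cartridge cover down until it is shut, then press the red lock lever beside the knob down with a fingertip until it snaps over and stays down. Only push: grasp and lift nothing, leave the black burner knob where it is, do not shift the stove, and leave the things standing around it alone.

Things in the scene. Friction and masses are not known exactly. Their poses are not given: they have to be found in the camera images.
- stove: Dark green portable gas stove, 1.5 kg, loose on the counter on rubber feet (slides at about 10 N). 340 mm wide (its y), 275 mm deep (x), shell 86 mm high. Origin: centre of its footprint, on the counter; -x is the front with the controls, +y the burner side, z up. Burner at y +56 mm, its black pan support 102 mm high; the cartridge bay under the cover fills y -162 to -68 mm.
- cover (a joint): Cover of the cartridge bay, rad: 0 shut (flat on the shell, its top at z 93 mm, lying to the -y side of its hinge), 1.57 upright, 1.75 its stop; starts between 1.1 and 1.6. Open, its outer face looks to the burner (+y). A stiff hinge holds it at any angle; 1 to 2 N at its free edge moves it. 226 mm long (stove x -96 to +131 mm), 112 mm from hinge to free edge, 6 mm thick.
- cover_edge (a point): Middle of the cover's free edge, on the outer face, 108 mm from the hinge line.
- cover_hinge (a point): Middle of the cover's hinge line, which runs along the stove's x at stove y -60 mm, z 87 mm.
- lever (a joint): Lock lever, a toggle with an over-centre spring, rad: 0 up (unlocked), 0.6 down (locked). It turns about an axis along the stove's y, 37 mm behind the front face at z 60 mm; its tip, 63 mm from that axis, moves from z 79 mm (0) to z 41 mm (0.6). About 6 N pressed down on the tip starts it; past the middle (0.3) it snaps to the other stop and stays there.
- lever_tip (a point): Middle of the outer end of the lever's red tab. The tab is 22 mm wide (stove y), 7 mm thick, 26 mm long and stands out about 24 mm from the front face through a slot at stove y -45 mm. There is nothing above it.
- knob (a joint): Black burner knob on the front face, 48 mm in diameter, standing out 30 mm, centre at stove y -122 mm, z 45 mm. 0 is off; it must not be turned.
- pot: Gold-coloured aluminium noodle pot, 170 mm in diameter, 75 mm high, standing left of the stove. Origin: centre of its underside.
- noodles_red: Noodle cup with a red band, 96 mm in diameter, 104 mm high. Origin: centre of its underside.
- noodles_blue: Noodle cup with a blue band, 96 mm in diameter, 104 mm high, to the right of the stove. Origin: centre of its underside.
- spare_cartridge: Spare gas cartridge, red and cream, standing upright to the right of the stove, 66 mm in diameter, 184 mm high. Origin: centre of its underside.
- sauce: Dark sauce bottle with a red cap, 60 mm in diameter, 190 mm high, to the right of the stove. Origin: centre of its underside.
- coffee_can: Small coffee can, 54 mm in diameter, 105 mm high. Origin: centre of its underside.
- cap: White plastic cap of the cartridge, a little open cup 47 mm in diameter and 22 mm high, on the counter in front of the stove. Origin: centre of its underside.

How it is judged:
By the outcome, as a careful person would: the job done as asked, in the order asked, and still so for the second after the job is handed in, with the robot touching nothing.
It also fails if it takes over 48 s, if anything falls off the work surface, if the arm or the gripper's body presses on something with over 40 N, if the wrist force passes 120 N, or if a joint passes its speed limit or range.

## Working session

There is one attempt and no reset: what is moved stays moved. The work goes in short steps, Python scripts to look and compute and a shell command to move; the robot and the scene stay as the last step left them, time stands still between calls to the robot, and variables do not carry over. Pictures are saved under pics/ and viewed, about 8 in all and at most 12, crops included, and the job is handed in when it is done.

```bash
mkdir -p pics; python3 - <<'E'
from station import *
import cv2
for n in("side","top"):
    cv2.imwrite(f"pics/{n}0.png",camera(n)); print(n,calibration(n))
o=get_obs(); print({k:o[k] for k in("clock","tcp_pos","tcp_rot","ft_force","finger_gap")}); print([k for k in o])
E
```

```text
side {'vfov': 57.53522551306931, 'cx': 281.330350935755, 'cy': 207.5339618386129, 'origin': array([465.56013199, 654.02028323, 625.79611963]), 'orientation': array([[-0.99225257,  0.07789084, -0.09678763],
       [-0.12409337, -0.65882573,  0.74199023],
       [-0.00597194,  0.74825241,  0.66338726]])}
top {'vfov': 57.497876558033276, 'cx': 277.8068156503588, 'cy': 208.63581035569175, 'origin': array([415.48589918,  29.30974887, 950.32316923]), 'orientation': array([[-0.0248067 ,  0.98599768, -0.16490361],
       [-0.99968952, -0.02485366,  0.00177887],
       [-0.0023445 ,  0.16489654,  0.98630808]])}
{'clock': 0.1, 'tcp_pos': array([227.05902091, 500.69634585, 238.7197858 ]), 'tcp_rot': array([[ 9.10702409e-01, -6.36407378e-04,  4.13062606e-01],
       [-4.13063064e-01, -1.00908532e-03,  9.10701865e-01],
       [-1.62761974e-04, -9.99999288e-01, -1.18185281e-03]]), 'ft_force': array([-0.39336165, -0.52761129,  1.10500797]), 'finger_gap': 85.45015203520994}
['clock', 'qpos', 'joint_velocities', 'effort', 'tcp_pos', 'tcp_rot', 'ft_force', 'torque', 'finger_gap']
```

View pics/side0.png

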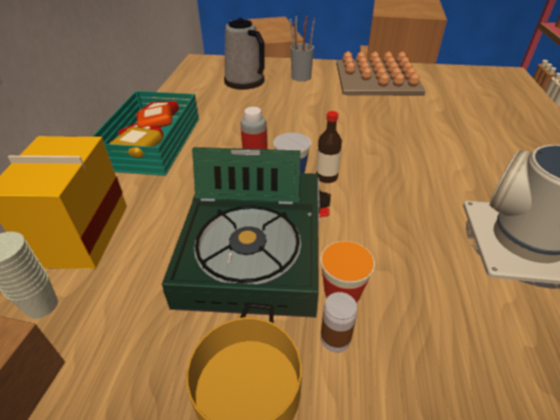

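View pics/top0.png

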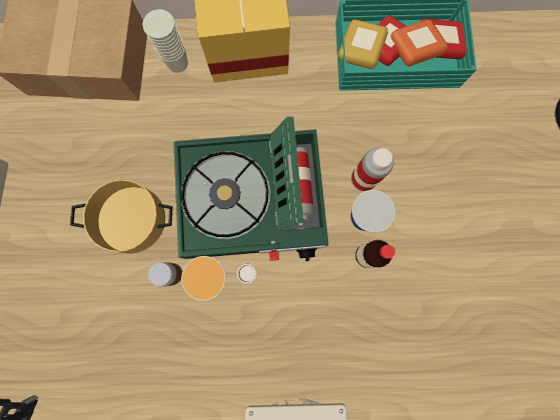

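The side view shows the cover raised (free edge about (195,150)–(298,152)) and the red lever at about (323,212). The top view shows the stove with shell corners near (174,141), (316,131), (327,246), (180,257), the lever at (274,255), the knob at (307,253) and the cap at (247,273). I'll enlarge the top view.

```bash
cat > h.py <<'E'
import numpy as np, cv2
from station import *
def ray(n,u,v,z):
    c=calibration(n); f=210/np.tan(np.radians(c["vfov"]/2)); R=np.array(c["orientation"])
    d=R@np.array([(u-c["cx"])/f,-(v-c["cy"])/f,-1]); o=np.array(c["origin"]); return o+d*(z-o[2])/d[2]
def proj(n,p):
    c=calibration(n); f=210/np.tan(np.radians(c["vfov"]/2)); R=np.array(c["orientation"])
    q=R.T@(np.array(p)-c["origin"]); return np.array([c["cx"]+f*q[0]/-q[2],c["cy"]-f*q[1]/-q[2]])
E
python3 - <<'E'
from h import *
for u,v in [(174,141),(316,131),(327,246),(180,257)]: print(ray("top",u,v,86).round())
print("lever",ray("top",274,260,79).round(),"burner",ray("top",225,193,95).round())
t=cv2.imread("pics/top0.png")[110:300,160:410]; cv2.imwrite("pics/t1.png",cv2.resize(t,None,fx=3.1,fy=3.1,interpolation=cv2.INTER_CUBIC))
E
```

```text
[728. 269.  86.]
[744. -67.  86.]
[472. -81.  86.]
[456. 250.  86.]
lever [444.  39.  79.] burner [598. 147.  95.]
```

View pics/t1.png

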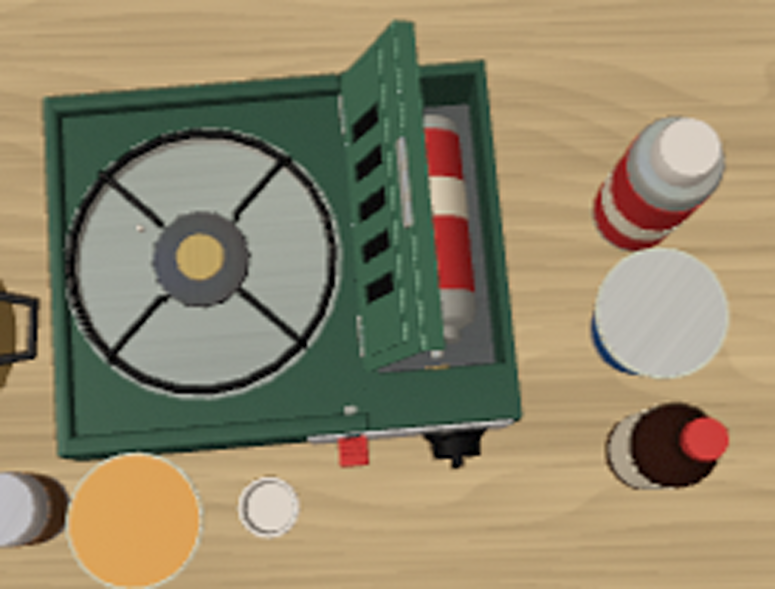

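The crop shows the shell corners at TL(44,99), TR(485,60), BR(521,420), BL(58,457), the red tab end at (354,466), and the cover's outer free-edge corners at about (393,22) and (420,350). The cap is at (268,507) and the nearest cup at (134,520).

```bash
cat >> h.py <<'E'
def S2W(s,P):
    x,y,a=s[:3]; c,d=np.cos(a),np.sin(a); return np.array([x+c*P[0]-d*P[1],y+d*P[0]+c*P[1],P[2]])
def cov(r,th,x,out=3): # hinge y-60,z87; shut -> -y. outer normal
    return np.array([x,-60-r*np.cos(th)+out*np.sin(th),87+r*np.sin(th)+out*np.cos(th)])
E
python3 - <<'E'
from h import *
from scipy.optimize import least_squares
cr=lambda u,v:np.array([160+(u+.5)/3.1-.5,110+(v+.5)/3.1-.5])
M=[((137.5,170,86),cr(44,99)),((137.5,-170,86),cr(485,60)),((-137.5,-170,86),cr(521,420)),((-137.5,170,86),cr(58,457)),((-161,-45,79),cr(354,466))]
def res(s):
    r=[proj("top",S2W(s,p))-q for p,q in M]
    r+=[proj("top",S2W(s,cov(112,s[3],131)))-cr(393,22),proj("top",S2W(s,cov(112,s[3],-96)))-cr(420,350),
        proj("side",S2W(s,cov(112,s[3],131)))-[196,149],proj("side",S2W(s,cov(112,s[3],-96)))-[299,152]]
    return np.concatenate(r)
f=least_squares(res,[600,95,.05,1.3],x_scale=[100,100,.1,.1],loss="soft_l1"); s=f.x; np.save("s.npy",s)
print(s.round(3)); print(res(s).reshape(-1,2).round(1))
for n,p in dict(edge=cov(108,s[3],17.5),hinge=(17.5,-60,87),shutmid=cov(95,0,17.5),tip=(-161,-45,79),knob=(-167,-122,45)).items(): print(n,S2W(s,p).round())
print("cap",ray("top",*cr(268,507),22).round(),"cup",ray("top",*cr(134,520),104).round(),
"blue",ray("top",*cr(661,313),104).round(),"cart",ray("top",*cr(692,148),184).round(),"sauce",ray("top",*cr(704,438),190).round())
E
```

```text
[6.01631e+02 9.35870e+01 5.60000e-02 1.22700e+00]
[[-0.8 -1.1]
 [ 0.3  0.2]
 [ 0.6 -0.1]
 [-1.   0.3]
 [-0.   0.2]
 [-0.5 -0.8]
 [ 0.4  0.9]
 [-4.8 -1.5]
 [ 1.6 -0.9]]
edge [624.   1. 190.]
hinge [622.  35.  87.]
shutmid [628. -60.  90.]
tip [443.  40.  79.]
knob [442. -38.  45.]
cap [416. 107.  22.] cup [409. 195. 104.] blue [ 547. -185.  104.] cart [ 646. -193.  184.] sauce [ 452. -185.  190.]
```

```bash
python3 -c "
import station;print([k for k in dir(station) if k[0]!='_']);print(getattr(station,'tips_ahead',None))"; ls
python3 -m pendant '{"grip":[0,0,0,0,0,0,0,0,0,0],"dp":[[0,0,0.03],[0.02,-0.02,0.06],[0.04,-0.05,0.06],[0.06,-0.08,0.06],[0.08,-0.11,0.06],[0.10,-0.14,0.06],[0.12,-0.16,0.06],[0.14,-0.18,0.06],[0.16,-0.20,0.06],[0.18,-0.22,0.06]],"yaw":[0,0.1,0.2,0.3,0.4,0.48,0.48,0.48,0.48,0.48]}'
```

```text
['Unreachable', 'calibration', 'camera', 'get_obs', 'hand_in', 'tips_ahead']
8.0
h.py
pics
s.npy
clock: 0.93
tcp_pos: [407.9, 279.6, 299.1]
tcp_rot: [[0.999, -0.0, -0.054], [0.054, -0.0, 0.999], [-0.0, -1.0, -0.0]]
ft_force: [-0.5, -0.7, -0.2]
finger_gap: 0.0
```

```bash
python3 -m pendant '{"grip":[0,0,0,0,0,0,0,0,0,0],"dp":[[0.03,-0.03,0],[0.055,-0.06,0],[0.08,-0.09,0],[0.105,-0.12,0],[0.13,-0.15,0],[0.155,-0.18,0],[0.18,-0.21,0],[0.214,-0.243,0],[0.214,-0.243,-0.035],[0.214,-0.243,-0.07]],"yaw":[0,0,0,0,0,0,0,0,0,0]}'
python3 - <<'E'
from h import *
s=np.load("s.npy")
a=camera("top")[110:300,160:410]; b=camera("side")[90:280,170:420]
cv2.imwrite("pics/p2.png",np.vstack([cv2.resize(i,(395,300),interpolation=cv2.INTER_CUBIC) for i in(a,b)])) 
o=get_obs(); print(o["tcp_pos"],o["clock"],o["ft_force"])
# target world for corner path
for th in(1.2,.9,.6,.3,0):
    p=cov(95,th,17.5); p[1]+=15; print(th,S2W(s,p).round(), "tcp z",round(p[2]+8))
E
```

```text
clock: 1.77
tcp_pos: [624.3, 35.1, 228.8]
tcp_rot: [[0.999, 0.004, -0.051], [0.051, -0.001, 0.999], [0.004, -1.0, -0.001]]
ft_force: [0.6, 0.8, -1.2]
finger_gap: 0.1
[618.74156732  37.29073007 222.92789048] 1.8667 [-1.38890591  0.22604766  0.11776686]
1.2 [623.  18. 177.] tcp z 185
0.9 [625.  -7. 163.] tcp z 171
0.6 [626. -27. 143.] tcp z 151
0.3 [627. -40. 118.] tcp z 126
0 [627. -45.  90.] tcp z 98
```

View pics/p2.png

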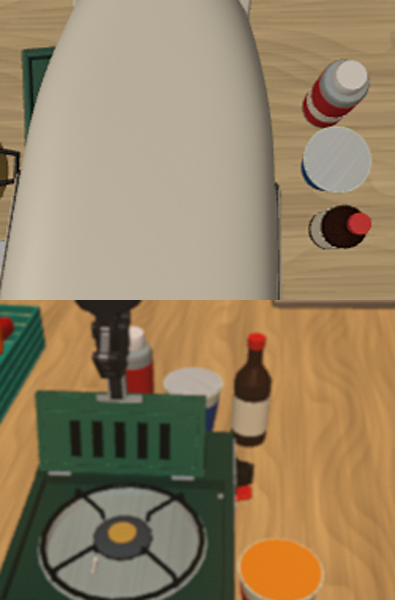

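```bash
python3 - <<'E'
from h import *
s=np.load("s.npy")
sc=lambda q:((q[0]-170)*395/250,300+(q[1]-90)*300/190)
for p in([621,36,215],[621,36,189],S2W(s,cov(112,s[3],17.5)),S2W(s,cov(112,s[3],131)),S2W(s,cov(112,s[3],-96)),S2W(s,(131,-60,87)),S2W(s,(-96,-60,87))): print(np.round(p),np.round(sc(proj("side",p))))
E
```

```text
[621  36 215] [115. 395.]
[621  36 189] [117. 412.]
[624.  -0. 193.] [119. 394.]
[738.   6. 193.] [ 33. 391.]
[511.  -7. 193.] [206. 396.]
[736.  41.  87.] [ 40. 470.]
[509.  28.  87.] [203. 476.]
```

The top view is blocked by the arm. In the side view the fingertips are at (117,396), where the projection puts them, so they are on the burner side of the raised cover. The lever and knob are visible at (243,490). Next I lower and push.

```bash
python3 -m pendant '{"grip":[0,0,0,0,0,0,0,0,0,0],"dp":[[0,0,-0.02],[0,0,-0.04],[0,0,-0.047],[0,-0.006,-0.047],[0,-0.012,-0.047],[0,-0.018,-0.047],[0,-0.024,-0.049],[0,-0.030,-0.051],[0,-0.036,-0.054],[0,-0.042,-0.058]],"yaw":[0,0,0,0,0,0,0,0,0,0]}'
```

```text
clock: 2.7
tcp_pos: [621.4, -4.9, 171.5]
tcp_rot: [[0.999, 0.001, -0.054], [0.054, -0.0, 0.999], [0.001, -1.0, -0.0]]
ft_force: [0.8, 0.5, 0.5]
finger_gap: -0.2
```

```bash
python3 -m pendant '{"grip":[0,0,0,0,0,0,0,0,0,0],"dp":[[0,-0.006,-0.006],[0,-0.012,-0.012],[0,-0.018,-0.018],[0,-0.023,-0.025],[0,-0.027,-0.032],[0,-0.031,-0.039],[0,-0.033,-0.045],[0,-0.035,-0.050],[0,-0.036,-0.054],[0,-0.037,-0.058]],"yaw":[0,0,0,0,0,0,0,0,0,0]}'
python3 - <<'E'
from h import *
b=camera("side")[90:280,170:420]
cv2.imwrite("pics/p3.png",cv2.resize(b,(592,450),interpolation=cv2.INTER_CUBIC)); print(get_obs()["ft_force"])
E
```

```text
clock: 3.53
tcp_pos: [621.1, -41.1, 112.8]
tcp_rot: [[0.999, -0.0, -0.054], [0.054, -0.0, 0.999], [-0.0, -1.0, -0.0]]
ft_force: [0.4, 0.4, 0.1]
finger_gap: 0.0
[ 0.0067805  -0.36490418 -1.11963267]
```

View pics/p3.png

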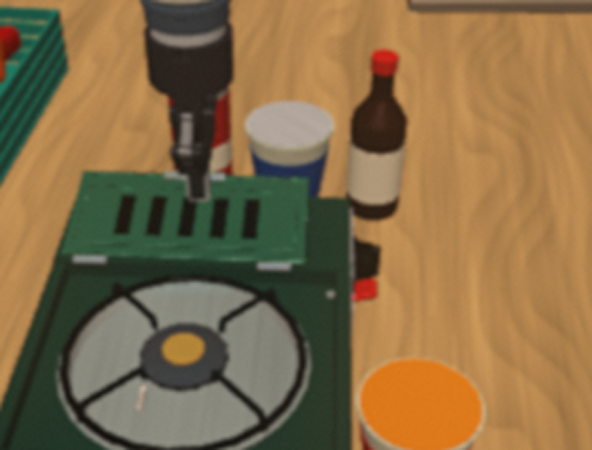

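The cover is nearly flat and the fingertips are pressing near its free edge at (198,195). I press the last bit down gently.

```bash
python3 -m pendant '{"grip":[0,0,0,0,0,0,0,0],"dp":[[0,-0.001,-0.003],[0,-0.002,-0.006],[0,-0.002,-0.009],[0,-0.002,-0.011],[0,-0.002,-0.012],[0,-0.002,-0.013],[0,-0.002,-0.014],[0,-0.002,-0.014]],"yaw":[0,0,0,0,0,0,0,0]}'
```

```text
clock: 4.25
tcp_pos: [621.1, -43.1, 99.1]
tcp_rot: [[0.999, -0.0, -0.054], [0.054, 0.0, 0.999], [-0.0, -1.0, 0.0]]
ft_force: [0.1, -0.4, 1.6]
finger_gap: 0.1
```

```bash
python3 -m pendant '{"grip":[0,0,0,0],"dp":[[0,0,-0.001],[0,0,-0.002],[0,0,-0.003],[0,0,-0.003]],"yaw":[0,0,0,0]}'
```

```text
clock: 4.58
tcp_pos: [621.4, -43.1, 98.4]
tcp_rot: [[0.999, 0.002, -0.054], [0.054, -0.001, 0.999], [0.002, -1.0, -0.001]]
ft_force: [-5.8, 0.6, 16.5]
finger_gap: -0.1
```

Firm contact: the cover has stopped. I lift off and go above the lever.

```bash
python3 -m pendant '{"grip":[0,0,0,0,0,0,0,0,0,0],"dp":[[0,0,0.01],[0,0,0.035],[0,0,0.065],[-0.02,0.01,0.08],[-0.05,0.025,0.08],[-0.08,0.04,0.08],[-0.11,0.055,0.08],[-0.14,0.07,0.08],[-0.169,0.083,0.06],[-0.169,0.083,0.03]],"yaw":[0,0,0,0,0,0,0,0,0,0]}'
python3 - <<'E'
from h import *
s=np.load("s.npy")
b=camera("side")[130:270,170:360]
cv2.imwrite("pics/p4.png",cv2.resize(b,None,fx=4,fy=4,interpolation=cv2.INTER_CUBIC)); o=get_obs();print(o["ft_force"],o["tcp_pos"],S2W(s,(-152,-45,79)))
sc=lambda q:((q-[170,130])*4).round()
for n,p in dict(tip=(-161,-45,79),tipc=(-150,-45,82),e1=cov(112,0,131,6),e2=cov(112,0,-96,6),knob=(-167,-122,45),c1=(-137.5,170,86),c2=(-137.5,-170,86)).items(): print(n,sc(proj("side",S2W(s,p))))
print("fing",sc(proj("side",o["tcp_pos"]-[0,0,8])))
E
```

```text
clock: 5.42
tcp_pos: [448.8, 41.7, 128.4]
tcp_rot: [[0.998, 0.003, -0.056], [0.056, 0.0, 0.998], [0.003, -1.0, -0.0]]
ft_force: [1.3, -0.5, -0.2]
finger_gap: 0.2
[-2.63679205  1.41513599 -6.79405861] [448.24201544  41.10552835 122.35143206] [452.40172593  40.11068188  79.        ]
tip [635. 322.]
tipc [615. 316.]
e1 [143. 143.]
e2 [522. 156.]
knob [638. 277.]
c1 [594. 644.]
c2 [591. 170.]
fing [631. 272.]
```

View pics/p4.png

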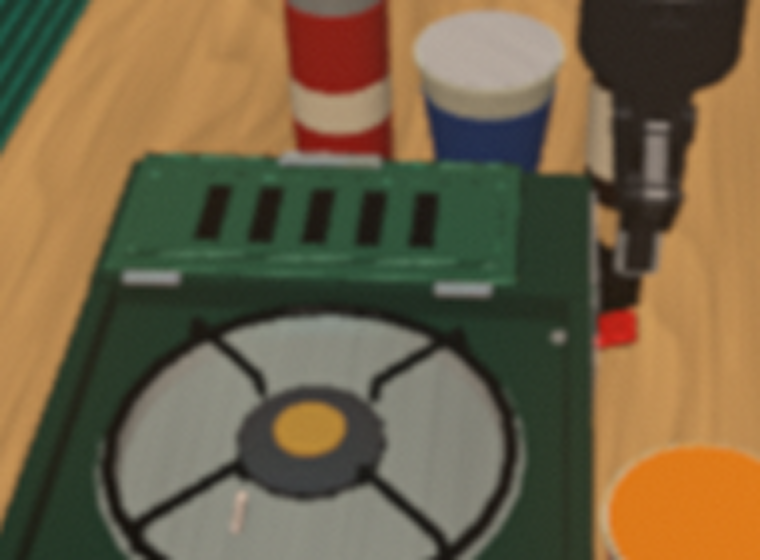

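The cover lies flat where projected, with its far edge at (143,155)–(520,165). The red tab is at (617,328) and the fingers are above it in line. The predicted tab end is (635,322). Now I press the lever.

```bash
python3 -m pendant '{"grip":[0,0,0,0,0,0,0,0,0,0],"dp":[[0,0,-0.015],[0,0,-0.030],[0,0,-0.036],[0,0,-0.040],[0,0,-0.044],[0,0,-0.048],[0,0,-0.052],[0,0,-0.056],[0,0,-0.060],[0,0,-0.062]],"yaw":[0,0,0,0,0,0,0,0,0,0]}'
```

```text
clock: 6.3
tcp_pos: [452.3, 39.8, 63.8]
tcp_rot: [[0.999, -0.0, -0.054], [0.054, 0.0, 0.999], [-0.0, -1.0, 0.0]]
ft_force: [-0.2, 0.3, -0.9]
finger_gap: -0.1
```

```bash
python3 -m pendant '{"grip":[0,0,0,0,0],"dp":[[0,0,-0.003],[0,0,-0.006],[0,0,-0.008],[0,0,-0.010],[0,0,-0.010]],"yaw":[0,0,0,0,0]}'
```

```text
clock: 6.72
tcp_pos: [452.7, 39.9, 56.2]
tcp_rot: [[0.999, 0.002, -0.054], [0.054, -0.0, 0.999], [0.002, -1.0, -0.0]]
ft_force: [-9.4, -0.3, 32.6]
finger_gap: -0.2
```

Hard stop reached, so the lever is at its bottom. I retreat straight up and away, then look.

```bash
python3 -m pendant '{"grip":[0,0,0,0,0,0,0,0,0,0],"dp":[[0,0,0.012],[0,0,0.04],[0,0,0.08],[0,0,0.12],[0,0,0.16],[-0.02,0,0.2],[-0.05,0,0.22],[-0.08,0,0.22],[-0.10,0,0.22],[-0.10,0,0.22]],"yaw":[0,0,0,0,0,0,0,0,0,0]}'
python3 - <<'E'
from h import *
s=np.load("s.npy")
t=camera("top");b=camera("side"); cv2.imwrite("pics/t5.png",t)
b=b[130:270,190:360]; t=t[110:300,160:410]
cv2.imwrite("pics/p5.png",np.hstack([cv2.resize(b,(400,330),interpolation=cv2.INTER_CUBIC),cv2.resize(t,(400,330),interpolation=cv2.INTER_CUBIC)]))
sc=lambda q:((q-[190,130])*[400/170,330/140]).round()
sk=lambda q:((q-[160,110])*[400/250,330/190]).round()
for n,p in dict(up=(-161,-45,82),down=(-161,-45,44)).items(): print(n,sc(proj("side",S2W(s,p))),sk(proj("top",S2W(s,p))))
for p in [(137.5,170,86),(137.5,-170,86),(-137.5,-170,86),(-137.5,170,86)]: print(sk(proj("top",S2W(s,p))))
E
```

```text
clock: 7.55
tcp_pos: [349.1, 40.2, 275.1]
tcp_rot: [[0.999, 0.001, -0.054], [0.054, -0.0, 0.999], [0.001, -1.0, -0.0]]
ft_force: [0.8, -0.0, 0.8]
finger_gap: 0.2
up [327. 187.] [182. 261.]
down [324. 217.] [182. 262.]
[21. 53.]
[250.  33.]
[269. 235.]
[ 28. 256.]
```

View pics/p5.png

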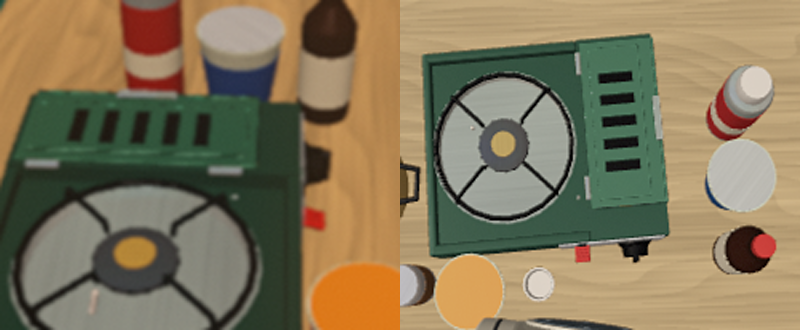

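The side view shows the red tab at (315,218), which matches the projected "down" height (217, against 187 for up). The top view shows the cover flat and the stove corners still where they were first measured. The knob and neighbouring items look unmoved.

```bash
python3 -c "
from station import *
print(hand_in())"
```

```text
the job is handed in; nothing more can be done
None
```

The stove is ready to light: I pushed the cover shut first, then pressed the red lock lever down. I handed the job in at about 7.7 s, with the arm clear of everything.

- **Cover:** with the fingers closed, I pushed it down until it stopped hard (16.5 N, fingertip z about 90 mm by the TCP reading, against 93 mm nominal). In the last pictures it lies flat.
- **Lever:** I pressed the tab until the force fell to zero as it snapped over, then on to its stop. The peak reading there was 33 N, more than needed. After I backed off, the last side view showed the tab at its projected down position and staying there.
- **Surroundings:** the stove's corners match the first measurement to within about 2 mm by eye. The knob, pot, cups, cartridge, bottle, can and cap look unmoved.
- **Disagreement:** the fingertip stopped at z about 48 mm on the lever, about 4 mm above the nominal down height for the tab's top. I did not track down the cause, but the pictures show the lever down.

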